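# Vent the sample chamber, free its two catches and hold the gate open

### The arm

A 6-joint arm with a two-finger parallel gripper is mounted at the origin on the work surface. World frame = base frame: x ahead of the robot, y to its left, z up, the work surface at z = 0. Lengths are in m, angles in rad, forces in N, time in s.
With the tool pointing down it reaches from about 0.25 to 0.8 m from the base axis. Payload 8.5 kg.
Tool frame: the origin (TCP) lies midway between the tips of the shut fingers; the grasp point (between the pads) lies 19 mm behind it; z points along the fingers, y is the direction in which the jaws open and shut (so a half turn about z gives the same grasp; the last joint's range is limited). The gripper opens to 85 mm and grips with 20 to 120 N. Pads are 22 mm wide; open, the fingers measure 114 mm over their backs; the gripper's body (76 mm by 85 mm) begins 54 mm behind the grasp point. The pads swing forward as they close: fully open they stand 13 mm farther back than shut.
Start: joints at [-1.312, 0.238, -0.013, 1.319, 0, 1.571], TCP at [0.134, -0.507, 0.21] pointing down, gripper open.
Joint ranges: [-2.66, 2.66], [-1.03, 1.9], [-1.14, 1.46], [-1.82, 2.27], [-1.45, 1.34], [-3.14, 3.14]. Speed limits (rad/s): [2.22, 2.22, 2.79, 3.14, 3.14, 3.14].

### API

Orientations are given as [roll, pitch, yaw] about the fixed x, y, z axes, in that order (R = Rz(yaw) Ry(pitch) Rx(roll)).
In Python, from plant import sense, get_image, sign_off, look_for, place_of gives the robot as it stands.
- The arm moves only by the tool jog_arm, never from a script. Its argument "deltas" is a list of rows, each a list of 5 numbers: the shift along the world's x, y, z in m, then the turn about the world's z in degrees, then the opening in per cent of the stroke, from 0 (shut) to 100 (fully open). In form: [[dx, dy, dz, twist, fingers], ...]. A call has exactly 8 rows; each row is the pose to reach, as a shift and turn from the pose commanded when the call began; what a row does not reach only later rows make up. A row lasts 1/10 s, in which the tool goes at most 50 mm and 8.59 degrees, less where a joint would pass 70% of its speed; a pose out of reach is approached as far as the arm can. A call with a gripper value outside its range is refused whole. The fingers move at their own pace and stop on an object; "grip_force" is the grip in N (left out, the last holds). Time passes only in rows, so rows that repeat a pose let the fingers close, or fill a call up. It gives the time, the measured TCP pose, the force and the opening at its end, in the units of the state.
- sense(): the state, without advancing time (a new reading comes with each control period).
- get_image(name): name is "side" or "top" or "wrist"; returns a dict with "image" (420x560x3 uint8, red, green, blue), "depth" (420x560 float32, m along the optical axis (not along the pixel's ray), 0 where there is no reading), "fx", "fy", "cx", "cy" (pixels), "k1" (the pictures are not rectified: a ray, as slopes to the right and down, at radius r is drawn at 1 + k1 r^2 times it, then the intrinsics apply), "rvec" (rotation vector, rad) and "tvec" (3), from world to camera coordinates, as OpenCV has them. Camera axes: x right, y down, z forward; pixel columns grow to the right and rows downward; lengths in m; the calibration is good to about 2 mm. A picture is of the moment at which its call begins.
- sign_off(): hands the job in, once; it reports no verdict.
Trained networks look in the newest picture that a camera, given by its name, has taken for a name from the list of things; names that differ only in an ending like _2 or _b are one class to them, and where a whole thing is asked for, a point or a joint stands for the part that bears it (a point fixed in the world has none). Each returns a list of dicts, best first, with "conf" (0 to 1); they miss things now and then, are a little off and sometimes report something else, mostly with a low value. They report only what shows in the picture. A call takes as long as a camera call. They do not tell look-alikes from the thing itself.
- look_for(query, camera): "xyz" ([x, y, z] in m, in world coordinates, good to about 4 mm: the middle of the surface that is visible of it).
- place_of(query, camera): "xyz" ([x, y, z] in m, in world coordinates, good to about 4 mm: a listed point, or the origin of a listed thing).
The state is a dict: "time_s": time; "joint_pos": joint angles; "dq": joint speeds; "tau": joint torques, N m; "eef_pos": TCP position; "ee_rot": TCP orientation; "force": force on the tool from outside, world axes, zero at the start; "moment": the same for the moment, N m; "finger_gap": finger opening in m.
Only numpy, scipy, OpenCV 4.12 (cv2) and the standard library are available. Lean on these libraries where they do the work, as an engineer would, in place of code of your own. Each camera call takes 0.05 s, during which the arm holds its last target.

### The job

Vent the sample chamber: squeeze the trigger of the fixed vent gun well in, for about half a second, and let it spring back. Then pinch the two catches on the chamber's roof fully together, first the one with the two round pegs, then the one with the two flat paddles; take the gate by its upright post, swing it out past its detent until it stands square to the chamber's front or a little wider, and finish while still holding it there with the gripper, because a spring shuts it. Leave everything else where it stands.

Things in the scene. Friction and masses are not known exactly. Their poses are not given: they have to be found in the camera images.
- chamber: White sample chamber, a box fixed to the bench, 200 deep (its x) x 250 wide (y) x 120 mm tall, a clear gate in its front. Origin on the bench under the middle of the front face; x points from the front inwards, y left along the front to the hinge, z up. The catches stand on its flat roof, 45 mm behind the front, 62 mm left and right of the middle; which is left varies.
- round_mid (a point): Point half-way between the two upright black round pegs (14 mm diameter) of one catch, 32 mm above the roof; peg tops 48 mm above the roof. Axes as the chamber's. Pinch the pegs along y: 44 mm over their outer faces, 30 mm when fully pinched. Under them a base 34 x 72 mm, 6 mm high; a bolt arm runs from them forward (-x), under 22 mm above the roof.
- round_catch (a joint): How far the round-peg catch is pinched, m: 0 shut, 0.014 full; it frees the gate from 0.008 on. The +y peg slides to the other with 4 N of friction and stays where it is pushed; the pair floats 10 mm either way along y on a soft centring spring (1.5 N), so it finds its place between the fingers.
- flat_mid (a point): Point half-way between the two upright black flat paddles (26 mm along x, 8 mm thick along y) of the other catch, 32 mm above the roof; tops 48 mm above the roof. Axes as the chamber's. Pinch them along y: 44 mm over the outer faces, 30 mm when fully pinched. Base and bolt arm as the round-peg catch.
- flat_catch (a joint): How far the flat-paddle catch is pinched, m: 0 shut, 0.014 full; it frees the gate from 0.008 on. Friction and floating as the round-peg catch.
- gate_post (a point): The gate's grip: an upright black round post, 18 mm diameter, half-way along the gate and 18 mm in front of its middle plane. The point is on its axis, 150 mm above the bench (30 mm above the roof); the post's top is 26 mm higher, its foot 34 mm lower. It moves with the gate.
- gate_hinge (a point): Point on the gate's upright hinge axis, at the height of gate_post, at the left (+y) end of the chamber's front. The gate is 220 mm long, 8 mm thick; the post goes round this axis at a radius of 111 mm. A bracket with the detent's sprung plunger stands over the hinge, within 60 mm of the axis, up to 44 mm above the roof.
- gate (a joint): Angle of the gate, rad: 0 shut, 1.57 square to the front, stop at 1.75. It opens clockwise seen from above, the post going out along the chamber's -x. A spring (0.25 N m/rad) shuts it; the detent is a bump at about 0.8 rad that takes some 5 N at the post. Let go beyond it, the gate swings back to the bump.
- gun_mid (a point): Vent gun fixed to the bench on a foot 110 x 75 mm: an upright black grip, 26 x 26 mm, top 160 mm above the bench, on a level barrel (top at 70 mm). The point is 125 mm above the bench, half-way between the grip's rear face (19 mm to +x of it) and the trigger's front face when that is fully squeezed. x points from the trigger to the grip, z up.
- trigger (a joint): Angle of the steel trigger, an upright lever 8 mm thick, 18 mm wide, top 142 mm above the bench: 0 at rest, 0.22 rad fully squeezed to the grip; axis 65 mm below gun_mid. At gun_mid's height its front face is 31 mm to gun_mid's -x at rest, 17 mm fully squeezed. A spring returns it (2 N at first, 6 N at the end).
- jar: Bystander: small jar with white lid and amber band, 48 mm wide, 50 mm tall, between the gun and the chamber. Origin under its middle, as for all bystanders.
- reagent: Bystander: white bottle, 68 mm wide, 130 mm tall.
- beaker: Bystander: glass beaker, 76 mm wide, 90 mm tall.
- dish: Bystander: clear round dish, 88 mm wide, 16 mm tall, lying on the chamber's roof behind the catches.
- tip_box: Bystander: grey tip box, 120 x 80 x 55 mm.
- slide_box: Bystander: flat cardboard box, 100 x 180 x 32 mm.
- tube_rack: Bystander: white tube rack with tubes, 60 x 160 mm, 91 mm tall.
Mind the look-alikes: they are no part of the job. Leave any orange or pink look-alike of the part that bears gun_mid alone.

How it is judged:
On the way, in this order (a step that is already met when the one before it is completed fails the run):
1. the vent gun's trigger is squeezed well in (over 0.1 of its 0.22 rad) for 0.2 s (value of joint trigger above 0.1 rad), for 0.2 s.
2. the trigger has sprung back (value of joint trigger below 0.05 rad), for 0.1 s.
3. the round-peg catch is pinched (over 10 of 14 mm) (value of joint round_catch above 0.01 m), for 0.1 s.
4. after it, the flat-paddle catch is pinched (over 10 of 14 mm) (value of joint flat_catch above 0.01 m), for 0.1 s.
5. the gate is past its detent (value of joint gate above 1 rad), for 0.1 s.
At the end, for the whole second after the job is handed in: The gate stands still at 1.4 rad (80 degrees) or wider, held by the gripper (more than 1 N between fingers and gate); both catches are still pinched (over 9 mm) and the trigger is back at rest (value of joint gate above 1.4 rad and velocity of joint gate between -0.1 and 0.1 rad/s and contact force between the fingers and gate above 1 N and value of joint each of round_catch, flat_catch above 0.009 m and value of joint trigger below 0.05 rad); the arm keeps its last pose, push and grip.
It fails at once if a bystander is pushed more than 30 mm from its place (distance of any of jar, reagent, beaker, dish, tip_box, slide_box, tube_rack from where it was at the start of the episode above 0.03 m).
It also fails if it takes over 64 s, if anything falls off the work surface, if the arm or the gripper's body presses on something with over 40 N, if the wrist force passes 120 N, or if a joint passes its speed limit or range.

## Working session

There is one attempt and no reset: what is moved stays moved. The work goes in short steps, Python scripts to look and compute and a tool call to move; the robot and the scene stay as the last step left them, time stands still between calls to the robot, and variables do not carry over. Pictures are saved under pics/ and viewed, and the job is handed in when it is done.

Besides the shell and the picture viewer there is one more tool, called after "Emit:" in YAML: its name, and indented under it one key for each argument. jog_arm: Moves the arm, as the interface text tells. Its arguments: {"type":"object","properties":{"deltas":{"type":"array"},"grip_force":{"type":"number"}},"required":["deltas"]}

```bash
mkdir -p pics; cat > h.py <<'E'
import numpy as np, cv2
from plant import sense, get_image, sign_off, look_for, place_of
def save(im,n): cv2.imwrite('pics/'+n,cv2.cvtColor(im,cv2.COLOR_RGB2BGR))
def pt(g,u,v,d=None,z=None):
    x=(u-g['cx'])/g['fx'];y=(v-g['cy'])/g['fy'];r=np.hypot(x,y);s=r
    for _ in range(20): s=r/(1+g['k1']*s*s)
    k=s/r if r>0 else 1
    ray=np.array([x*k,y*k,1]);R,_=cv2.Rodrigues(np.array(g['rvec'],float));t=np.array(g['tvec'],float).ravel()
    c=-R.T@t; w=R.T@ray
    if z is not None: return c+w*(z-c[2])/w[2]
    if d is None: d=g['depth'][int(v),int(u)]
    return c+w*d
E
python3 - <<'E'
from h import *
for c in ['top','side']:
    g=get_image(c);save(g['image'],c+'0.png')
    np.savez(c+'0.npz',**g)
for q in ['gun_mid','trigger','round_mid','flat_mid','gate_post','gate_hinge','chamber','jar','reagent','beaker','dish','tip_box','slide_box','tube_rack']:
  for c in ['top','side']:
    print(q,c,[(np.round(d['xyz'],3).tolist(),round(d['conf'],2)) for d in place_of(q,c)[:3]] if q!='trigger' else [(np.round(d['xyz'],3).tolist(),round(d['conf'],2)) for d in look_for(q,c)[:3]])
print(sense())
E
```

```text
gun_mid top [([0.364, -0.359, 0.124], 0.89), ([0.493, -0.227, 0.127], 0.72), ([0.444, -0.516, 0.124], 0.63)]
gun_mid side [([0.368, -0.352, 0.128], 0.86), ([0.492, -0.23, 0.126], 0.81), ([0.446, -0.518, 0.127], 0.77)]
trigger top [([0.337, -0.352, 0.129], 0.58), ([0.602, 0.12, 0.116], 0.54), ([0.416, -0.52, 0.119], 0.5)]
trigger side [([0.465, -0.236, 0.118], 0.61)]
round_mid top [([0.652, 0.019, 0.153], 0.62), ([0.607, 0.083, 0.002], 0.27), ([0.666, 0.142, 0.155], 0.25)]
round_mid side [([0.65, 0.015, 0.152], 0.92)]
flat_mid top [([0.666, 0.142, 0.153], 0.95), ([0.391, -0.099, 0.001], 0.6)]
flat_mid side [([0.664, 0.142, 0.149], 0.54)]
gate_post top [([0.588, 0.085, 0.151], 0.56)]
gate_post side [([0.59, 0.09, 0.151], 0.64)]
gate_hinge top [([0.62, 0.196, 0.152], 0.93)]
gate_hinge side [([0.62, 0.195, 0.151], 0.81), ([0.393, -0.103, 0.003], 0.47)]
chamber top [([0.609, 0.083, 0.003], 0.64)]
chamber side [([0.611, 0.083, 0.002], 0.61)]
jar top [([0.392, -0.099, 0.003], 0.49), ([0.665, 0.145, 0.152], 0.21)]
jar side [([0.391, -0.1, 0.002], 0.56)]
reagent top [([0.728, -0.27, -0.005], 
[... 720 characters left out ...]
.318, 0.418, 0.0], 0.55)]
{'time_s': 1.5, 'joint_pos': array([-1.31197681e+00,  2.38204453e-01, -1.34810170e-02,  1.31918251e+00,
        1.11777802e-05,  1.57077470e+00]), 'dq': array([-5.25851889e-04, -1.55542853e-03, -9.09497704e-04, -2.83482879e-04,
        9.76788317e-05,  6.21313101e-04]), 'tau': array([ 1.38596242e-04, -5.38579059e+01,  3.46688712e+01,  2.91428012e-03,
       -4.90999957e-05,  1.13742300e-05]), 'eef_pos': array([ 0.13436471, -0.50748593,  0.20988128]), 'ee_rot': array([-3.14152100e+00, -1.11793301e-05,  2.58841147e-01]), 'force': array([ 0.22576518,  0.83438158, -0.41404389]), 'moment': array([-0.01087065, -0.01475991,  0.00524914]), 'finger_gap': 0.08571549938312167}
```

View images.

View pics/top0.png

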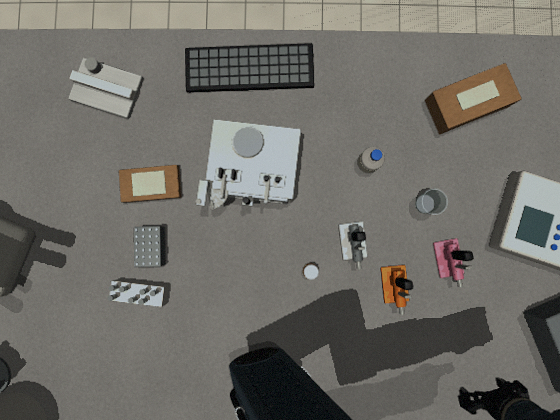

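View pics/side0.png

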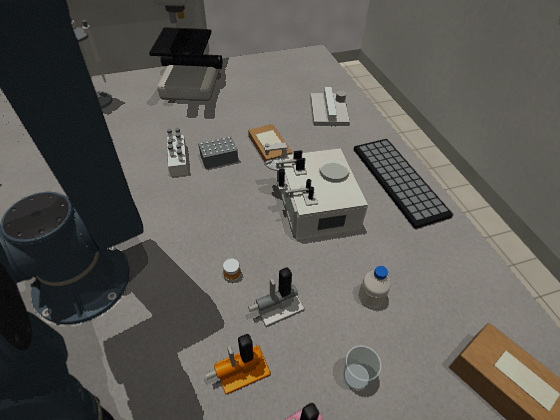

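```bash
python3 - <<'E'
from h import *
t=np.load('top0.npz');s=np.load('side0.npz')
a=cv2.resize(t['image'][210:280,325:395],(400,400),interpolation=cv2.INTER_CUBIC)
b=cv2.resize(s['image'][255:335,235:315],(400,400),interpolation=cv2.INTER_CUBIC)
save(np.hstack([a,b]),'gunc.png')
a=cv2.resize(t['image'][110:215,190:310],(457,400),interpolation=cv2.INTER_CUBIC)
save(a,'chc.png')
E
```

```text
(no output)
```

View pics/gunc.png

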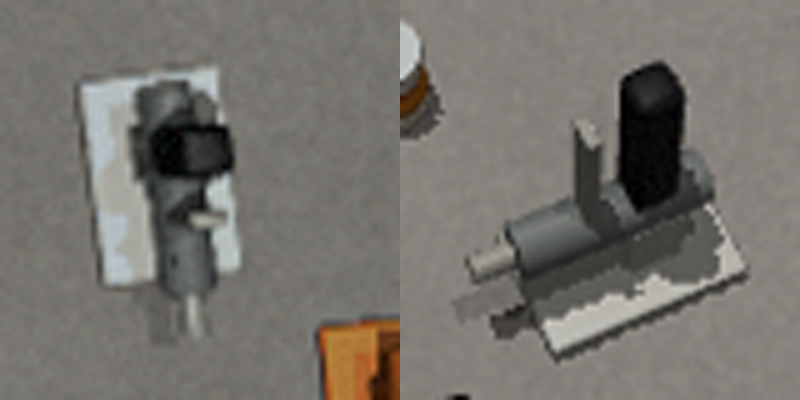

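View pics/chc.png

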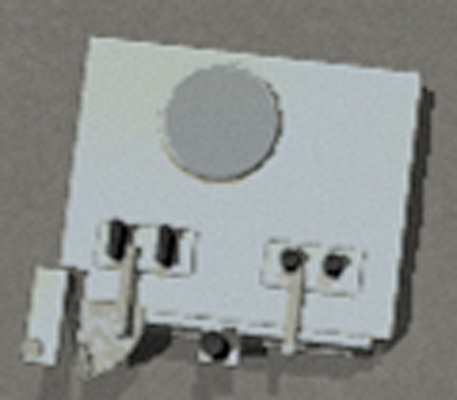

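```bash
python3 - <<'E'
from h import *
t=np.load('top0.npz');s=np.load('side0.npz')
k=400/70
P=[pt(t,325+u/k,210+v/k,z=0.01) for u,v in [(80,85),(218,68),(240,268),(105,285)]]
P=np.array(P);print(P.round(4))
f=lambda v:np.degrees(np.arctan2(v[1],v[0]))
print('gun',f(P[0]-P[3]),f(P[1]-P[2]),f(P[0]-P[1])-90,f(P[3]-P[2])-90)
k=457/120
Q=np.array([pt(t,190+u/k,110+v/k,z=0.12) for u,v in [(92,38),(420,73),(395,340)]]);print(Q.round(4))
print('ch',f(Q[0]-Q[1])-90,f(Q[1]-Q[2]))
def cloud(g):
    v,u=np.mgrid[0:420,0:560];d=g['depth']
    x=np.stack([(u-g['cx'])/g['fx'],(v-g['cy'])/g['fy']],-1).reshape(-1,1,2).astype(float)
    K=np.eye(3)
    n=cv2.undistortPoints(x,K,np.array([float(g['k1']),0,0,0])).reshape(420,560,2)
    c=np.dstack([n,np.ones_like(d)])*d[...,None]
    R,_=cv2.Rodrigues(np.array(g['rvec'],float))
    return (c-np.array(g['tvec'],float).ravel())@R
for n,g in [('t',t),('s',s)]:
    C=cloud(g);np.save('c'+n,C);I=g['image'].astype(int).sum(-1)
    def sel(x,y,r,z0,z1,dark=None):
        m=(abs(C[...,0]-x)<r)&(abs(C[...,1]-y)<r)&(C[...,2]>z0)&(C[...,2]<z1)
        if dark: m&=I<dark
        return C[m]
    for nm,a in dict(grip=(0.505,-0.227,.03,.153,.17),rp=(0.652,.017,.04,.16,.175),fp=(.665,.142,.04,.16,.175),post=(.588,.087,.02,.168,.182),trig=(.465,-.232,.02,.135,.15)).items():
        p=sel(*a)
        if len(p): print(n,nm,len(p),p.mean(0).round(4),p.min(0).round(4),p.max(0).round(4))
    p=C[(C[...,2]>.115)&(C[...,2]<.125)&(C[...,0]>.58)&(C[...,0]<.85)&(abs(C[...,1]-.08)<.2)]
    print(cv2.minAreaRect((p[:,:2]*1000).astype(np.float32)))
E
```

```text
[[ 0.532  -0.1867  0.01  ]
 [ 0.5422 -0.2602  0.01  ]
 [ 0.4362 -0.2727  0.01  ]
 [ 0.426  -0.2011  0.01  ]]
gun 7.729909480474829 6.727633481453976 7.947728088908605 8.059415312287143
[[ 0.8202  0.1831  0.12  ]
 [ 0.7972 -0.0612  0.12  ]
 [ 0.5983 -0.0457  0.12  ]]
ch -5.388236700661764 -4.463651613334827
t grip 85 [ 0.4978 -0.2254  0.1586] [ 0.4851 -0.2394  0.1535] [ 0.5096 -0.2138  0.1644]
t rp 41 [0.6498 0.018  0.1674] [ 0.6427 -0.0018  0.1623] [0.6562 0.0388 0.1725]
t fp 67 [0.6628 0.1395 0.1666] [0.6489 0.1179 0.1604] [0.6764 0.161  0.1727]
t post 37 [0.5895 0.0852 0.1749] [0.5813 0.0775 0.1681] [0.5978 0.0938 0.1802]
t trig 22 [ 0.4658 -0.2298  0.1417] [ 0.4603 -0.2389  0.1355] [ 0.4849 -0.217   0.1462]
((691.460205078125, 75.9281234741211), (250.5304412841797, 242.259521484375), 84.20366668701172)
s grip 104 [ 0.4986 -0.2282  0.1576] [ 0.4862 -0.2398  0.153 ] [ 0.5116 -0.214   0.1612]
s rp 45 [0.6511 0.0144 0.1651] [ 0.6441 -0.006   0.1602] [0.6583 0.0394 0.1702]
s fp 59 [0.6645 0.1375 0.1649] [0.6497 0.116  0.1602] [0.6796 0.1618 0.1694]
s post 32 [0.5907 0.0832 0.1737] [0.5826 0.0753 0.1692] [0.6005 0.0945 0.1775]
s trig 28 [ 0.4665 -0.2322  0.14  ] [ 0.4624 -0.2402  0.1355] [ 0.4716 -0.2227  0.1433]
((692.1873779296875, 74.64591217041016), (252.2259063720703, 243.86532592773438), 84.03394317626953)
```

Emit:
jog_arm:
  deltas:
    - [0.015, 0.012, 0.01, 3, 100]
    - [0.045, 0.035, 0.02, 9, 100]
    - [0.08, 0.063, 0.02, 17, 100]
    - [0.115, 0.091, 0.02, 25, 100]
    - [0.15, 0.118, 0.02, 33, 100]
    - [0.185, 0.146, 0.02, 41, 100]
    - [0.22, 0.173, 0.02, 49, 100]
    - [0.24, 0.189, 0.02, 55, 100]
  grip_force: 25

```text
time_s: 2.3
eef_pos: [0.3764, -0.3166, 0.23]
ee_rot: [3.141, -0.0, 1.226]
force: [-0.3, -0.9, 0.8]
finger_gap: 0.0853
```

```bash
python3 - <<'E'
from h import *
s=sense();print(s['time_s'],s['eef_pos'],np.degrees(s['ee_rot']),np.degrees(s['joint_pos']))
E
```

```text
2.3 [ 0.37637831 -0.31655681  0.22998373] [ 1.79970651e+02 -1.67843010e-02  7.02500290e+01] [-4.00831630e+01  1.00082636e+01 -2.55893714e+00  7.74111117e+01
  2.59364469e-02  6.96668172e+01]
```

Emit:
jog_arm:
  deltas:
    - [0.025, 0.02, 0, 6, 100]
    - [0.05, 0.04, 0, 12, 100]
    - [0.075, 0.06, 0, 18, 100]
    - [0.1, 0.08, 0, 24, 100]
    - [0.114, 0.09, 0, 27.9, 100]
    - [0.114, 0.09, -0.01, 27.9, 100]
    - [0.114, 0.09, -0.02, 27.9, 100]
    - [0.114, 0.09, -0.02, 27.9, 100]

```text
time_s: 3.1
eef_pos: [0.4868, -0.2285, 0.208]
ee_rot: [-3.139, -0.001, 1.704]
force: [-0.2, -0.1, -0.4]
finger_gap: 0.0852
```

```bash
python3 - <<'E'
from h import *
s=sense();print(s['time_s'],s['eef_pos'],np.degrees(s['ee_rot']))
g=get_image('wrist');save(g['image'],'w1.png');np.savez('w1.npz',**g)
for q in ['gun_mid']:
  print(place_of(q,'wrist'))
E
```

```text
3.1 [ 0.48676153 -0.2285137   0.20802929] [-1.79838484e+02 -8.57114356e-02  9.76172484e+01]
[{'xyz': [0.3632, -0.3562, 0.123], 'conf': 0.84}, {'xyz': [0.4929, -0.2264, 0.1301], 'conf': 0.55}]
```

View pics/w1.png

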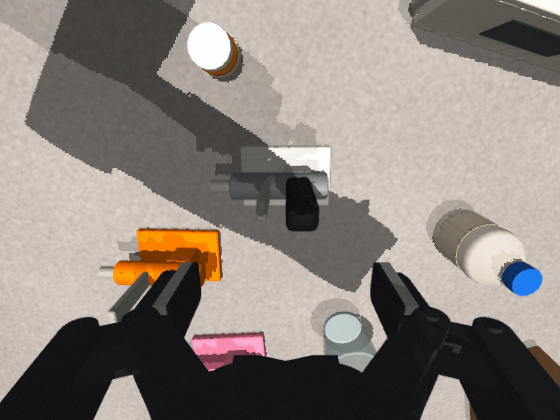

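```bash
python3 - <<'E'
from h import *
g=np.load('w1.npz')
for u,v in [(290,207),(316,207),(303,195),(303,228),(261,207),(288,226),(318,226)]: 
    print(u,v,pt(g,u,v).round(4))
E
```

```text
290 207 [ 0.4885 -0.2194  0.1576]
316 207 [ 0.5079 -0.2165  0.1583]
303 195 [ 0.4983 -0.2129  0.1423]
303 228 [ 0.5007 -0.2344  0.1588]
261 207 [ 0.4661 -0.2275  0.1421]
288 226 [ 0.4892 -0.2352  0.1568]
318 226 [ 5.384e-01 -2.909e-01 -4.000e-04]
```

Emit:
jog_arm:
  deltas:
    - [0, 0.001, -0.015, 0, 100]
    - [0, 0.001, -0.04, 0, 100]
    - [0, 0.001, -0.07, 0, 100]
    - [0, 0.001, -0.095, 0, 100]
    - [0, 0.001, -0.106, 0, 100]
    - [0, 0.001, -0.106, 0, 100]
    - [0, 0.001, -0.106, 0, 70]
    - [0, 0.001, -0.106, 0, 70]

```text
time_s: 4.0
eef_pos: [0.4892, -0.228, 0.1053]
ee_rot: [3.14, 0.001, 1.705]
force: [-1.3, -0.4, -0.0]
finger_gap: 0.0603
```

Emit:
jog_arm:
  deltas:
    - [0.003, 0, 0, 0, 55]
    - [0.003, 0, 0, 0, 45]
    - [0.003, 0, 0, 0, 40]
    - [0.003, 0, 0, 0, 40]
    - [0.003, 0, 0, 0, 40]
    - [0.003, 0, 0, 0, 40]
    - [0.003, 0, 0, 0, 40]
    - [0.003, 0, 0, 0, 40]

```text
time_s: 4.8
eef_pos: [0.4954, -0.2274, 0.1055]
ee_rot: [3.134, 0.001, 1.707]
force: [10.8, 3.7, 2.2]
finger_gap: 0.0348
```

```bash
python3 - <<'E'
from h import *
s=sense();print(s['time_s'],s['eef_pos'],s['force'],s['finger_gap'])
g=get_image('side');save(cv2.resize(g['image'][215:335,205:345],(700,600),interpolation=2),'s2.png')
E
```

```text
4.8 [ 0.49543802 -0.22740878  0.10554169] [10.79786559  3.70728867  2.21251852] 0.03476462002529524
```

View pics/s2.png

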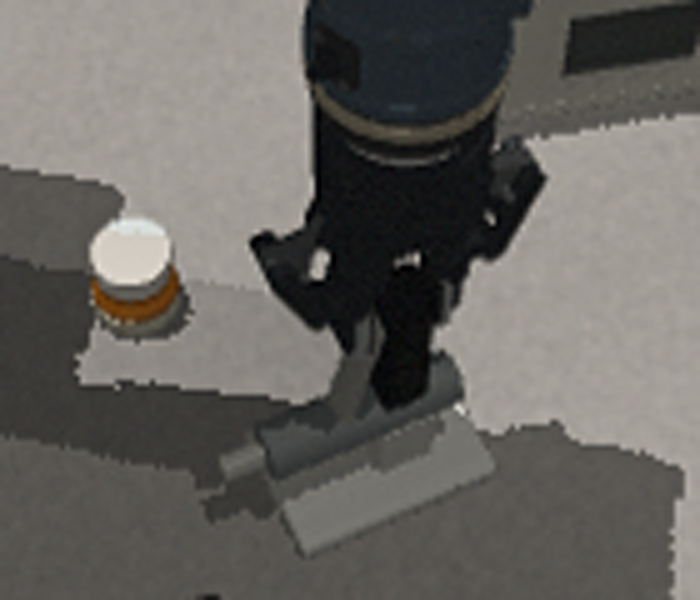

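Emit:
jog_arm:
  deltas:
    - [0, 0, 0, 0, 70]
    - [-0.003, 0, 0, 0, 100]
    - [-0.003, 0, 0, 0, 100]
    - [-0.003, 0, 0, 0, 100]
    - [-0.003, 0, 0.02, 0, 100]
    - [-0.003, 0, 0.05, 0, 100]
    - [-0.003, 0, 0.09, 0, 100]
    - [-0.003, 0, 0.11, 0, 100]

```text
time_s: 5.65
eef_pos: [0.4892, -0.2279, 0.2169]
ee_rot: [3.139, 0.002, 1.705]
force: [0.9, -0.3, 0.4]
finger_gap: 0.0859
```

```bash
python3 - <<'E'
from h import *
s=sense();print(s['time_s'],s['eef_pos'],s['force'],s['finger_gap'])
g=get_image('side');save(cv2.resize(g['image'][215:335,205:345],(700,600),interpolation=2),'s3.png')
E
```

```text
5.65 [ 0.48915416 -0.22790419  0.21694489] [ 0.9001336  -0.34683868  0.43757275] 0.08591786157706767
```

View pics/s3.png

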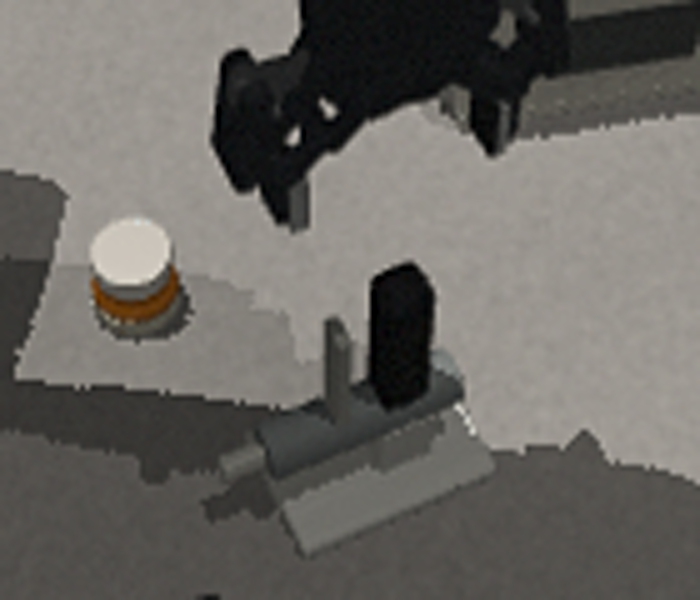

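Emit:
jog_arm:
  deltas:
    - [0.01, 0.015, 0.01, 4, 100]
    - [0.025, 0.04, 0.02, 11, 100]
    - [0.045, 0.068, 0.02, 19, 100]
    - [0.065, 0.096, 0.02, 27, 100]
    - [0.085, 0.124, 0.02, 35, 100]
    - [0.105, 0.152, 0.02, 43, 100]
    - [0.122, 0.18, 0.02, 51, 100]
    - [0.135, 0.2, 0.02, 59, 100]

```text
time_s: 6.5
eef_pos: [0.6242, -0.0256, 0.2333]
ee_rot: [3.142, -0.0, 2.742]
force: [-0.3, -0.4, -0.2]
finger_gap: 0.0851
```

Emit:
jog_arm:
  deltas:
    - [0.015, 0.022, 0, 6, 90]
    - [0.022, 0.033, 0, 11, 80]
    - [0.0275, 0.0435, 0, 16, 78]
    - [0.0275, 0.0435, 0, 17.8, 78]
    - [0.0275, 0.0435, -0.01, 17.8, 78]
    - [0.0275, 0.0435, -0.01, 17.8, 78]
    - [0.0275, 0.0435, -0.01, 17.8, 78]
    - [0.0275, 0.0435, -0.01, 17.8, 78]

```text
time_s: 7.3
eef_pos: [0.6507, 0.0157, 0.2239]
ee_rot: [-3.141, -0.0, 3.045]
force: [-0.6, 0.3, 0.1]
finger_gap: 0.0669
```

```bash
python3 - <<'E'
from h import *
s=sense();print(s['time_s'],s['eef_pos'],np.degrees(s['ee_rot']),np.degrees(s['joint_pos']))
g=get_image('wrist');save(g['image'],'w4.png');np.savez('w4.npz',**g)
for q in ['round_mid','flat_mid','gate_post','gate_hinge']:
  print(q,place_of(q,'wrist')[:3])
E
```

```text
7.3 [0.65072873 0.0157084  0.22392693] [-1.79993083e+02 -8.83306037e-04  1.74472453e+02] [ 1.38624325e+00  2.63774670e+01  2.03157262e+01  8.39399687e+01
 -6.76012905e-03  6.91379006e+00]
round_mid [{'xyz': [0.6511, 0.019, 0.1551], 'conf': 0.94}]
flat_mid [{'xyz': [0.666, 0.1397, 0.1508], 'conf': 0.69}]
gate_post [{'xyz': [0.594, 0.0882, 0.1469], 'conf': 0.72}]
gate_hinge [{'xyz': [0.6231, 0.1931, 0.1494], 'conf': 0.58}]
```

View pics/w4.png

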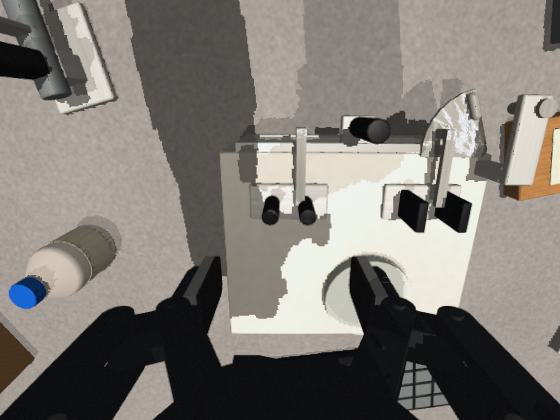

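```bash
python3 - <<'E'
from h import *
g=np.load('w4.npz')
for u,v in [(271,216),(308,215),(270,205),(382,128),(413,218),(460,219),(386,130)]: 
    print(u,v,pt(g,u,v).round(4), g['image'][v,u])
E
```

```text
271 216 [0.6489 0.0036 0.1673] [27 26 26]
308 215 [0.6506 0.0325 0.168 ] [46 44 45]
270 205 [0.643  0.0029 0.1571] [10 12 10]
382 128 [0.5889 0.088  0.1757] [59 57 56]
413 218 [0.6644 0.1186 0.1598] [ 9 10 10]
460 219 [0.6662 0.1541 0.1667] [24 23 24]
386 130 [0.5905 0.0908 0.1755] [49 50 49]
```

Emit:
jog_arm:
  deltas:
    - [-0.001, 0.002, -0.015, 0, 78]
    - [-0.001, 0.002, -0.04, 0, 78]
    - [-0.001, 0.002, -0.065, 0, 78]
    - [-0.001, 0.002, -0.08, 0, 78]
    - [-0.001, 0.002, -0.087, 0, 78]
    - [-0.001, 0.002, -0.087, 0, 70]
    - [-0.001, 0.002, -0.087, 0, 60]
    - [-0.001, 0.002, -0.087, 0, 50]
  grip_force: 40

```text
time_s: 8.35
eef_pos: [0.6505, 0.0181, 0.1381]
ee_rot: [3.141, 0.002, 3.046]
force: [-1.0, -0.1, 2.7]
finger_gap: 0.0428
```

Emit:
jog_arm:
  deltas:
    - [0, 0, 0, 0, 45]
    - [0, 0, 0, 0, 38]
    - [0, 0, 0, 0, 30]
    - [0, 0, 0, 0, 25]
    - [0, 0, 0, 0, 25]
    - [0, 0, 0, 0, 25]
    - [0, 0, 0, 0, 25]
    - [0, 0, 0, 0, 25]

```text
time_s: 9.15
eef_pos: [0.6507, 0.0179, 0.1389]
ee_rot: [3.141, 0.003, 3.046]
force: [-2.3, -1.3, 10.3]
finger_gap: 0.0258
```

```bash
python3 - <<'E'
from h import *
s=sense();print(s['time_s'],s['eef_pos'],s['force'],s['finger_gap'])
E
```

```text
9.15 [0.65074148 0.01792665 0.13891689] [-2.31500666 -1.3272383  10.26689059] 0.02575855378922755
```

Emit:
jog_arm:
  deltas:
    - [0, 0, 0, 0, 50]
    - [0, 0, 0, 0, 78]
    - [0, 0, 0, 0, 78]
    - [0, 0, 0, 0, 78]
    - [0, 0, 0.02, 0, 78]
    - [0, 0, 0.05, 0, 78]
    - [0, 0, 0.08, 0, 78]
    - [0, 0, 0.087, 0, 78]

```text
time_s: 9.95
eef_pos: [0.6511, 0.0181, 0.2273]
ee_rot: [3.141, 0.005, 3.046]
force: [0.7, -0.0, -0.4]
finger_gap: 0.0669
```

```bash
python3 - <<'E'
from h import *
s=sense();print(s['time_s'],s['eef_pos'],s['force'],s['finger_gap'])
g=get_image('wrist');np.savez('w5.npz',**g);save(cv2.resize(g['image'][80:250,210:490],(800,486),interpolation=2),'w5.png')
E
```

```text
9.95 [0.65109402 0.01810229 0.22733371] [ 0.65694503 -0.0062014  -0.38375625] 0.06692465697189742
```

View pics/w5.png

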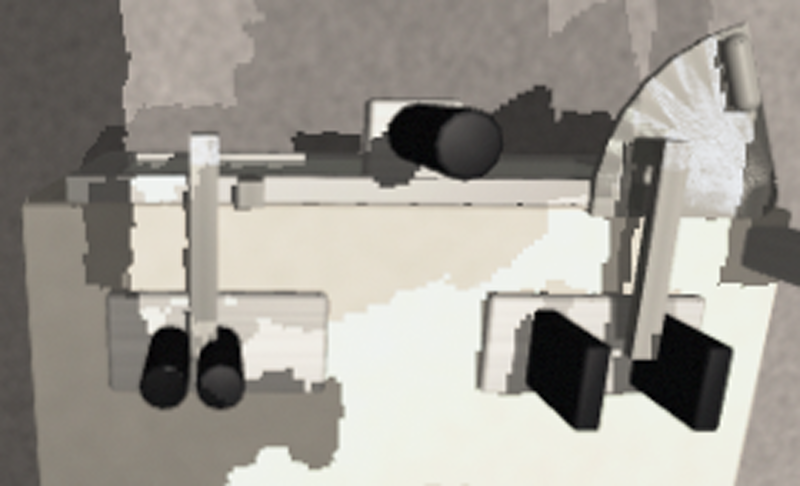

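Emit:
jog_arm:
  deltas:
    - [0.002, 0.015, 0, 0, 78]
    - [0.005, 0.045, 0, 0, 78]
    - [0.01, 0.08, 0, 0, 78]
    - [0.013, 0.11, 0, 0, 78]
    - [0.014, 0.1225, 0, 0, 78]
    - [0.014, 0.1225, 0, 0, 78]
    - [0.014, 0.1225, 0, 0, 78]
    - [0.014, 0.1225, 0, 0, 78]

```text
time_s: 10.8
eef_pos: [0.6637, 0.1394, 0.2236]
ee_rot: [-3.141, -0.0, 3.045]
force: [-0.3, 0.1, -0.3]
finger_gap: 0.0667
```

```bash
python3 - <<'E'
from h import *
s=sense();print(s['time_s'],s['eef_pos'],s['force'],np.degrees(s['ee_rot']))
g=get_image('wrist');np.savez('w6.npz',**g);save(g['image'],'w6.png')
print(place_of('flat_mid','wrist')[:2],place_of('round_mid','wrist')[:2])
E
```

```text
10.8 [0.66367686 0.13943624 0.22361076] [-0.28939173  0.10475245 -0.33614583] [-1.79969430e+02 -2.79725754e-02  1.74471505e+02]
[{'xyz': [0.6661, 0.1363, 0.1513], 'conf': 0.64}] [{'xyz': [0.6503, 0.0214, 0.155], 'conf': 0.59}]
```

View pics/w6.png

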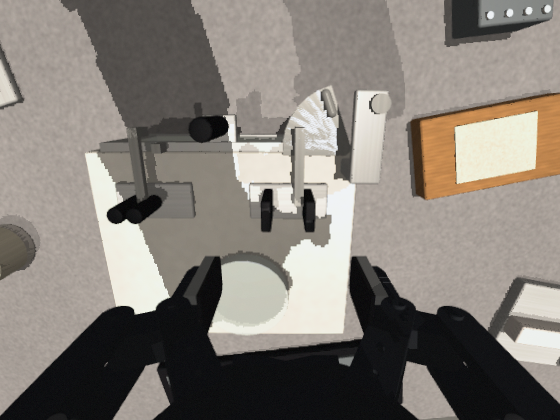

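```bash
python3 - <<'E'
from h import *
g=np.load('w6.npz')
for u,v in [(267,220),(309,220),(267,200),(309,200),(116,215),(140,213)]: 
    print(u,v,pt(g,u,v).round(4), g['image'][v,u])
save(cv2.resize(g['image'][180:240,100:330],(800,209*1),interpolation=2),'w6c.png')
E
```

```text
267 220 [0.6642 0.1239 0.1688] [26 23 25]
309 220 [0.6679 0.1567 0.1672] [44 43 44]
267 200 [0.6496 0.1253 0.1631] [10  9 10]
309 200 [0.6527 0.1581 0.1631] [8 7 8]
116 215 [0.6494 0.0043 0.1669] [21 23 23]
140 213 [0.6496 0.0242 0.1669] [18 18 20]
```

View pics/w6c.png

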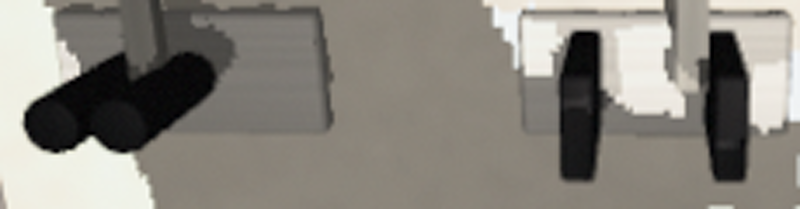

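Emit:
jog_arm:
  deltas:
    - [0.001, 0, -0.015, 0, 78]
    - [0.001, 0, -0.04, 0, 78]
    - [0.001, 0, -0.065, 0, 78]
    - [0.001, 0, -0.08, 0, 78]
    - [0.001, 0, -0.087, 0, 78]
    - [0.001, 0, -0.087, 0, 70]
    - [0.001, 0, -0.087, 0, 60]
    - [0.001, 0, -0.087, 0, 50]

```text
time_s: 11.75
eef_pos: [0.6655, 0.1405, 0.1381]
ee_rot: [3.141, 0.002, 3.046]
force: [-0.3, 0.7, 3.0]
finger_gap: 0.0429
```

Emit:
jog_arm:
  deltas:
    - [0, 0, 0, 0, 45]
    - [0, 0, 0, 0, 38]
    - [0, 0, 0, 0, 30]
    - [0, 0, 0, 0, 25]
    - [0, 0, 0, 0, 25]
    - [0, 0, 0, 0, 25]
    - [0, 0, 0, 0, 25]
    - [0, 0, 0, 0, 25]

```text
time_s: 12.55
eef_pos: [0.6656, 0.1407, 0.1385]
ee_rot: [3.141, 0.003, 3.046]
force: [-0.7, -0.8, 9.9]
finger_gap: 0.0275
```

Emit:
jog_arm:
  deltas:
    - [0, 0, 0, 0, 50]
    - [0, 0, 0, 0, 78]
    - [0, 0, 0, 0, 78]
    - [0, 0, 0, 0, 78]
    - [0, 0, 0.02, 0, 78]
    - [0, 0, 0.05, 0, 78]
    - [0, 0, 0.08, 0, 78]
    - [0, 0, 0.087, 0, 78]

```text
time_s: 13.35
eef_pos: [0.666, 0.1408, 0.2274]
ee_rot: [3.14, 0.004, 3.046]
force: [-0.4, -0.1, 0.4]
finger_gap: 0.0669
```

```bash
python3 - <<'E'
from h import *
s=sense();print(s['time_s'],s['eef_pos'],s['force'],np.degrees(s['ee_rot']))
g=get_image('wrist');np.savez('w7.npz',**g);save(cv2.resize(g['image'][80:250,90:370],(800,486),interpolation=2),'w7.png')
E
```

```text
13.35 [0.66600562 0.14080615 0.22741038] [-0.43181679 -0.14573643  0.41820814] [179.92408621   0.25732979 174.52885005]
```

View pics/w7.png

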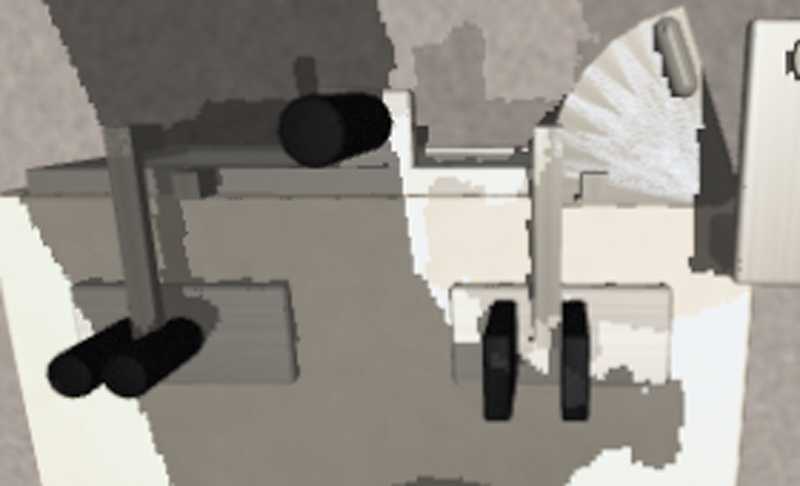

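Emit:
jog_arm:
  deltas:
    - [-0.01, -0.008, 0, 0, 60]
    - [-0.03, -0.022, 0, 0, 52]
    - [-0.05, -0.036, 0, 0, 52]
    - [-0.068, -0.049, 0, 0, 52]
    - [-0.075, -0.0545, 0, 0, 52]
    - [-0.075, -0.0545, 0, 0, 52]
    - [-0.075, -0.0545, 0, 0, 52]
    - [-0.075, -0.0545, 0, 0, 52]

```text
time_s: 14.2
eef_pos: [0.5905, 0.0865, 0.2234]
ee_rot: [-3.142, -0.0, 3.046]
force: [-0.5, -0.1, -0.7]
finger_gap: 0.0447
```

```bash
python3 - <<'E'
from h import *
s=sense();print(s['time_s'],s['eef_pos'],s['force'],np.degrees(s['ee_rot']))
g=get_image('wrist');np.savez('w8.npz',**g);save(g['image'],'w8.png')
for q in ['gate_post','gate_hinge']: print(q,place_of(q,'wrist')[:2])
C=np.zeros((420,560,3))
P=np.array([pt(g,u,v) for u in range(200,360,1) for v in range(90,280,1)])
m=(P[:,2]>.170)&(P[:,2]<.18)&(abs(P[:,0]-.59)<.025)&(abs(P[:,1]-.086)<.025)
p=P[m];print(len(p),p.mean(0),p.min(0),p.max(0),np.median(p,0))
E
```

```text
14.2 [0.59052196 0.08652628 0.22337515] [-0.47249951 -0.11454761 -0.69399741] [-1.79997214e+02 -1.17882871e-02  1.74548406e+02]
gate_post [{'xyz': [0.5956, 0.087, 0.1478], 'conf': 0.9}]
gate_hinge [{'xyz': [0.6228, 0.1921, 0.1504], 'conf': 0.8}]
422 [0.59017333 0.08599428 0.17496192] [0.58215042 0.07742199 0.17018325] [0.5995192  0.09454221 0.17756478] [0.58998897 0.08599546 0.17519495]
```

View pics/w8.png

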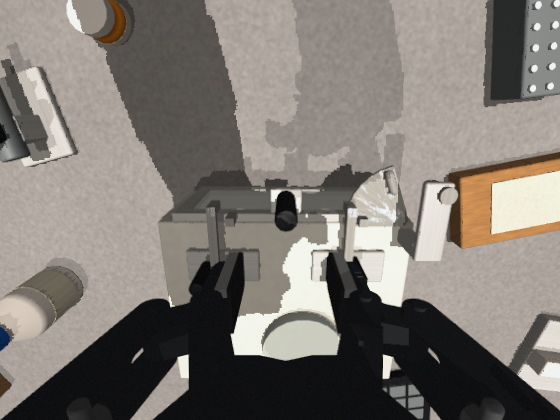

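Emit:
jog_arm:
  deltas:
    - [0, 0, -0.015, 0, 52]
    - [0, 0, -0.04, 0, 52]
    - [0, 0, -0.065, 0, 52]
    - [0, 0, -0.08, 0, 52]
    - [0, 0, -0.084, 0, 52]
    - [0, 0, -0.084, 0, 40]
    - [0, 0, -0.084, 0, 30]
    - [0, 0, -0.084, 0, 20]

```text
time_s: 15.15
eef_pos: [0.5906, 0.0868, 0.141]
ee_rot: [3.14, 0.002, 3.046]
force: [-0.8, 1.2, 0.7]
finger_gap: 0.0169
```

Emit:
jog_arm:
  deltas:
    - [0, 0, 0, 0, 10]
    - [0, 0, 0, 0, 10]
    - [0, 0, 0, 0, 10]
    - [0, 0, 0, 0, 10]
    - [0, 0, 0, 0, 10]
    - [0, 0, 0, 0, 10]
    - [0, 0, 0, 0, 10]
    - [0, 0, 0, 0, 10]

```text
time_s: 15.95
eef_pos: [0.5907, 0.0867, 0.1411]
ee_rot: [3.14, 0.002, 3.047]
force: [0.0, 3.8, 6.3]
finger_gap: 0.0162
```

```bash
python3 - <<'E'
import numpy as np
H=np.array([.6203,.1928]);p0=H+.111*np.array([np.cos(np.radians(254.15)),np.sin(np.radians(254.15))])
print(p0)
prev=p0
for k in range(0,25):
    th=min(k*4,96);a=np.radians(254.15-th);p=H+.111*np.array([np.cos(a),np.sin(a)])
    print(th,(p-prev).round(4))
    if k%8==0: prev=p;print('--',p)
E
```

```text
[0.5899837  0.08602022]
0 [0. 0.]
-- [0.5899837  0.08602022]
4 [-0.0074  0.0024]
8 [-0.0146  0.0053]
12 [-0.0215  0.0086]
16 [-0.0283  0.0125]
20 [-0.0347  0.0168]
24 [-0.0408  0.0216]
28 [-0.0466  0.0267]
32 [-0.052   0.0323]
-- [0.53800565 0.1183108 ]
36 [-0.005   0.0059]
40 [-0.0096  0.0122]
44 [-0.0137  0.0187]
48 [-0.0173  0.0256]
52 [-0.0205  0.0326]
56 [-0.0232  0.0399]
60 [-0.0253  0.0474]
64 [-0.027   0.0549]
-- [0.51103718 0.17323894]
68 [-0.0011  0.0077]
72 [-0.0017  0.0154]
76 [-0.0017  0.0231]
80 [-0.0012  0.0309]
84 [-0.0001  0.0385]
88 [0.0015 0.0461]
92 [0.0036 0.0536]
96 [0.0062 0.0609]
-- [0.51727409 0.23411175]
```

Emit:
jog_arm:
  deltas:
    - [-0.0074, 0.0024, 0, -4, 10]
    - [-0.0146, 0.0053, 0, -8, 10]
    - [-0.0215, 0.0086, 0, -12, 10]
    - [-0.0283, 0.0125, 0, -16, 10]
    - [-0.0347, 0.0168, 0, -20, 10]
    - [-0.0408, 0.0216, 0, -24, 10]
    - [-0.0466, 0.0267, 0, -28, 10]
    - [-0.052, 0.0323, 0, -32, 10]

```text
time_s: 16.75
eef_pos: [0.5388, 0.1183, 0.1411]
ee_rot: [3.14, 0.003, 2.485]
force: [1.3, 0.4, 5.5]
finger_gap: 0.0161
```

Emit:
jog_arm:
  deltas:
    - [-0.005, 0.0059, 0, -4, 10]
    - [-0.0096, 0.0122, 0, -8, 10]
    - [-0.0137, 0.0187, 0, -12, 10]
    - [-0.0173, 0.0256, 0, -16, 10]
    - [-0.0205, 0.0326, 0, -20, 10]
    - [-0.0232, 0.0399, 0, -24, 10]
    - [-0.0253, 0.0474, 0, -28, 10]
    - [-0.027, 0.0549, 0, -32, 10]

```text
time_s: 17.55
eef_pos: [0.5109, 0.1728, 0.141]
ee_rot: [3.141, 0.002, 1.926]
force: [-2.1, -2.1, 9.4]
finger_gap: 0.016
```

Emit:
jog_arm:
  deltas:
    - [-0.0011, 0.0077, 0, -4, 10]
    - [-0.0017, 0.0154, 0, -8, 10]
    - [-0.0017, 0.0231, 0, -12, 10]
    - [-0.0012, 0.0309, 0, -16, 10]
    - [-0.0001, 0.0385, 0, -20, 10]
    - [0.0015, 0.0461, 0, -24, 10]
    - [0.0026, 0.05, 0, -26, 10]
    - [0.0036, 0.0536, 0, -28, 10]

```text
time_s: 18.35
eef_pos: [0.5136, 0.2267, 0.141]
ee_rot: [-3.141, 0.0, 1.439]
force: [-6.7, -0.3, 11.2]
finger_gap: 0.0161
```

Emit:
jog_arm:
  deltas:
    - [0, 0, 0, 0, 10]
    - [0, 0, 0, 0, 10]
    - [0, 0, 0, 0, 10]
    - [0, 0, 0, 0, 10]
    - [0, 0, 0, 0, 10]
    - [0, 0, 0, 0, 10]
    - [0, 0, 0, 0, 10]
    - [0, 0, 0, 0, 10]

```text
time_s: 19.15
eef_pos: [0.5136, 0.2265, 0.141]
ee_rot: [-3.141, 0.0, 1.441]
force: [-6.7, 0.0, 11.0]
finger_gap: 0.0163
```

```bash
python3 - <<'E'
from h import *
s=sense();print(s['time_s'],s['eef_pos'],s['force'],s['finger_gap'],abs(s['dq']).max())
for c in ['top','side','wrist']:
    g=get_image(c);save(g['image'],c+'9.png');np.savez(c+'9.npz',**g)
t=np.load('top9.npz');s=np.load('side9.npz')
a=cv2.resize(t['image'][90:290,170:370],(400,400),interpolation=2)
b=cv2.resize(s['image'][120:320,190:390],(400,400),interpolation=2)
save(np.hstack([a,b]),'c9.png')
for q in ['jar','reagent','beaker','dish','tip_box','slide_box','tube_rack','gate_post']:
  for c in ['top','side']:
    print(q,c,[(np.round(d['xyz'],3).tolist(),round(d['conf'],2)) for d in place_of(q,c)[:2]])
E
```

```text
19.15 [0.51360738 0.22654207 0.14102512] [-6.68352864  0.01715443 11.01858129] 0.016291385075138186 0.0021989439616994892
jar top [([0.391, -0.099, 0.001], 0.51)]
jar side [([0.396, -0.1, 0.003], 0.54)]
reagent top [([0.732, -0.27, 0.001], 0.91)]
reagent side [([0.73, -0.274, 0.0], 0.84)]
beaker top [([0.598, -0.446, 0.002], 0.91)]
beaker side [([0.603, -0.445, -0.004], 0.86)]
dish top [([0.759, 0.09, 0.124], 0.65)]
dish side [([0.759, 0.084, 0.121], 0.75), ([0.455, 0.386, -0.002], 0.28)]
tip_box top []
tip_box side [([0.451, 0.383, -0.003], 0.85), ([0.498, -0.23, 0.126], 0.7)]
slide_box top [([0.648, 0.392, 0.001], 0.92)]
slide_box side [([0.65, 0.393, -0.004], 0.61)]
tube_rack top []
tube_rack side [([0.319, 0.416, -0.002], 0.63)]
gate_post top [([0.512, 0.223, 0.149], 0.72), ([0.654, 0.017, 0.154], 0.72)]
gate_post side [([0.511, 0.227, 0.15], 0.61)]
```

View pics/c9.png

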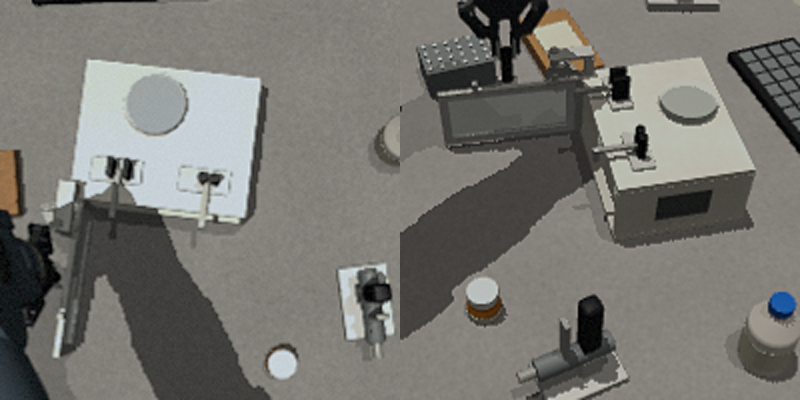

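View pics/wrist9.png

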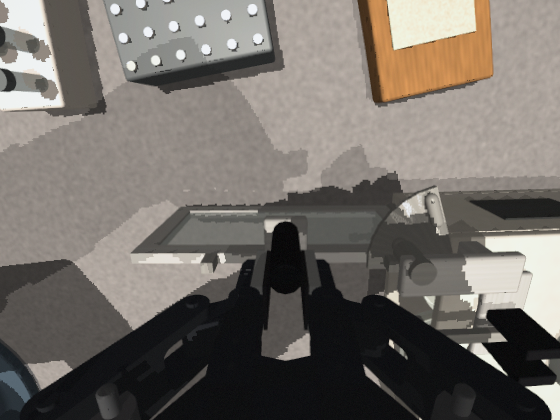

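```bash
python3 -c "
from h import *
print(sign_off())"
```

```text
the job is handed in; nothing more can be done
None
```

I carried out the whole job and handed it in at about 20 s. The gripper still holds the gate open at about 1.6 rad. `sign_off` gave no verdict, so the results below come from my own checks.

- **Vent gun:** I used the white-footed gun and left the orange and pink look-alikes alone. The trigger was squeezed up to the grip, with a finger gap of 35 mm, for roughly half a second. The side picture afterwards showed it back at rest.
- **Catches:** I pinched the round pegs first, then the flat paddles. In the wrist pictures the centre spacing fell to about 16–18 mm for the pegs and about 22 mm for the paddles. That is roughly 12–14 mm of travel each, so both are past the 10 mm needed.
- **Gate:** I gripped the post and swung it along its arc past the detent. The angle, worked out from the tool position, is about 92°. The arm is still, the fingers are closed on the post with a gap of 16 mm, and the wrist force is about 13 N.
- **Bystanders:** all seven were within about 6 mm of where they started, close to the detection noise. The top camera did not find the tip box or the tube rack at the end, but the side camera saw both in place.

No check failed. The catch travel and gate angle are estimates from pictures and tool position, not joint readings.

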